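Chase the threads of a forge die block

TASK

Fit the red T-handled wrench fully down over the square of the tap that stands in the steel block, then clear the scaled thread with it: half a turn forward (clockwise from above), a quarter back, half forward, a quarter back, and forward a third time, on until you feel it meet the bottom of its hole, roughly one full turn below where it began. Feel for the fit and for the bottom, never force the tap, keep the gripper itself off tap and block, do not disturb the other things, and leave the wrench standing seated on the tap.

Things in the scene. Friction and masses are not known exactly. Their poses are not given: they have to be found in the camera images.
- wrench: Loose red T-handled tap wrench, 0.35 kg, standing upright on the table on its black socket. Origin: centre of the socket's open mouth (its underside); z up the stem. Socket 32 x 32 mm, 28 mm high, with a square hole 18 mm wide and 20 mm deep from below, its sides along x and y. Stem 13 mm diameter above it, cross-bar along x.
- wrench_bar (a point): Centre of the wrench's red cross-bar, 62 mm above its origin, where to grasp it across y; axes as the wrench's. Bar 100 mm long (x), 14 mm thick (y), 16 mm high.
- block: Fixed dark steel die block 110 x 90 x 44 mm with a 56 mm round boss on top (to 58 mm); origin under its centre, z up. The hole's axis is its z axis.
- tap_drive (a point): On the tap's axis at the foot of its square drive, 80 mm above the table at the start, sinking 3 mm per turn. Turns with the tap; x and y along the square's sides. Drive 16 mm square, 14 mm high. Seated, the wrench's origin lies here, in any of four yaws, with about 0.13 rad of play either way. Below: a 29 mm collar and a brass-coloured threaded shank.
- tap_nose (a point): Top of the tap, 20 mm above tap_drive: the end of a 6 mm high round nose on the square, tapering from 16 to 8 mm diameter. The roof of the seated wrench's hole rests on it.
- tap (a joint): The tap's turn in rad: 0 at the start, growing clockwise seen from above; a half turn is 3.14. It drags at about 0.13 N m either way, stays where it is left, and meets a hard stop at the hole's bottom, somewhere around a full turn (6.1 to 6.8), to be found by feel. Be gentle: pressing or turning the wrench on it with over 70 N of contact force in all (about 0.5 N m) breaks it.
- can: Closed green can, 54 mm diameter, 100 mm high, standing; a bystander. Origin under its centre.
- jar: Amber jar, 60 mm diameter, 75 mm high, standing; a bystander. Origin under its centre.
- hammer: Hammer lying at the right of the table; a bystander.
- brush: Brush lying at the left; a bystander.
- nut0: Steel nut, 46 mm over corners, 18 mm high, lying flat; a bystander.
- nut1: Another such nut; a bystander.

How it is judged (in metres and radians):
On the way, in this order (a step that is already met when the one before it is completed fails the run):
1. the wrench is seated on the tap's square before the tap is turned (distance between wrench and tap_drive below 0.006 m and angle between wrench's own z axis and vertical below 0.12 rad and value of joint tap below 0.6 rad), for 0.2 s.
2. the tap is turned half a turn forward (value of joint tap above 2.7 rad), for 0.05 s.
3. it is then backed off a quarter turn, to below 2.1 rad (running on beyond 3.8 rad without backing off ends the run) ((value of joint tap below 2.1 rad or value of joint tap above 3.8 rad)), for 0.05 s.
4. it goes forward again past 3.75 rad (backing off below 0.5 rad instead is too far and ends the run) ((value of joint tap above 3.75 rad or value of joint tap below 0.5 rad)).
5. it reaches the end of the second half turn, beyond 4.25 rad ((value of joint tap above 4.25 rad or value of joint tap below 0.55 rad)), for 0.05 s.
6. it is backed off a quarter turn again, to below 3.65 rad (running on beyond 5.35 rad without backing off ends the run) ((value of joint tap below 3.65 rad or value of joint tap above 5.35 rad)), for 0.05 s.
7. it goes forward again past 5.3 rad (backing off below 2.0 rad instead is too far and ends the run) ((value of joint tap above 5.3 rad or value of joint tap below 2 rad)).
8. the tap reaches the bottom of its hole ((value of joint tap above 6.42 rad or value of joint tap below 2.05 rad)), for 0.1 s.
At the end, for the whole second after the job is handed in: The tap is at the bottom of its hole (joint above 6.42 rad, within about 0.13 rad of the stop), the wrench stands seated on it (origin within 6 mm of the foot of the square, tilted less than 0.12 rad), released and at rest, and the bystanders are within 30 mm of where they stood (distance between wrench and tap_drive below 0.006 m and angle between wrench's own z axis and vertical below 0.12 rad and value of joint tap above 6.42 rad and linear speed of wrench below 0.02 m/s and distance of each of can, jar, hammer, brush, nut0, nut1 from where it was at the start of the episode below 0.03 m); the robot touches nothing.
It fails at once if the tap is forced: the wrench bears on the tap or block with more than 70 N (contact force between wrench and block above 70 N).
It fails at once if the gripper presses on the tap or the block itself (more than 8 N) (contact force between the arm and block above 8 N).
It fails at once if the fingers press on the tap or the block itself (more than 8 N) (contact force between the fingers and block above 8 N).
It fails at once if a bystander (can, jar, hammer, brush, nut) is moved more than 30 mm (distance of any of can, jar, hammer, brush, nut0, nut1 from where it was at the start of the episode above 0.03 m).
It also fails if it takes over 72 s, if anything falls off the work surface, if the arm or the gripper's body presses on something with over 40 N, if the wrist force passes 120 N, or if a joint passes its speed limit or range.

ROBOT

A 6-joint arm with a two-finger parallel gripper is mounted at the origin on the work surface. World frame = base frame: x ahead of the robot, y to its left, z up, the work surface at z = 0. Lengths are in mm, angles in rad, forces in N, time in s.
With the tool pointing down it reaches from about 375 to 825 mm from the base axis. Payload 5.5 kg.
Tool frame: the origin (TCP) lies midway between the tips of the shut fingers; the grasp point (between the pads) lies r.hold_point_z behind it (r.hold_point_z is the distance from the TCP to the grasp point, in mm); z points along the fingers, y is the line along which they close (so a half turn about z gives the same grasp; the last joint's range is limited). The gripper opens to 85 mm and grips with 20 to 120 N. Pads are 22 mm wide; open, the fingers measure 114 mm over their backs; the gripper's body (76 mm by 85 mm) begins 54 mm behind the grasp point. The pads swing forward as they close: fully open they stand 13 mm farther back than shut.
Start: joints at [1.152, 0.314, -0.047, 1.21, 0, 1.571], TCP at [243.995, 548.143, 231.299] pointing down, gripper open.
Joint ranges: [-2.67, 2.67], [-0.69, 1.73], [-1.03, 1.25], [-2.08, 2.16], [-1.42, 1.45], [-3.14, 3.14]. Speed limits (rad/s): [2.39, 2.39, 3.01, 3.14, 3.14, 3.14].

INTERFACE

Orientations are given as a 3x3 rotation matrix whose columns are the frame's x, y, z axes.
In Python, from plant import r gives the robot as it stands.
- The arm moves only by the shell command python3 -m pendant 'ROWS'. ROWS is JSON, a list that holds one entry, the list of rows, each a list of 7 numbers: the turn, a rotation vector about the tool's x, y, z in rad, then the shift along the tool's x, y, z in cm, then the closure, from -1 (fully open) to 1 (shut). A call has 1 to 10 rows; each row shifts and turns the commanded pose from where the row before left it, along the tool's axes as they then stand; what a row does not reach is not made up. A row lasts 1/10 s, in which the tool goes at most 50 mm and 8.59 degrees, less where a joint would pass 70% of its speed; a pose out of reach is approached as far as the arm can. A call is refused whole if a number of a shift passes 5 or a number of a turn 0.15, either way. A call with a gripper value outside its range is refused whole. The fingers move at their own pace and stop on an object; the grip force is fixed at half the most. Time passes only in rows, so rows that do not move let the fingers close. It gives the time, the measured TCP pose, the force, the opening and the grip force at its end, in the units of the state.
- r.get_obs(): the state, without advancing time (a new reading comes with each control period).
- r.read_camera(name): name is "scene" or "top" or "wrist"; returns a dict with "color" (480x640x3 uint8, red, green, blue), "intrinsics" (3x3 intrinsics, pixels), "world_to_cam" (4x4, takes a point from world to camera coordinates); the wrist camera has in their place "T_tool_cam" (4x4, takes a point from camera to tool coordinates, whose origin is the TCP and whose axes are the flange's). Camera axes: x right, y down, z forward; pixel columns grow to the right and rows downward; lengths in mm; the calibration is good to about 2 mm. A picture is of the moment at which its call begins: read the wrist's pose just before it. There is no depth.
- r.sign_off(): hands the job in; it is judged then, once.
The state is a dict: "t": time; "joint_positions": joint angles; "qvel": joint speeds; "tau": joint torques, N m; "ee_pos": TCP position; "tcp_rot": TCP orientation; "ft_force": force on the tool from outside, world axes, zero at the start; "moment": the same for the moment, N m; "width": finger opening in mm; "gripper_force": force on a finger pad.
Only numpy, scipy, OpenCV 4.12 (cv2) and the standard library are available. Lean on these libraries where they do the work, as an engineer would, in place of code of your own. Each camera call takes 0.05 s, during which the arm holds its last target. There are 200 camera calls.

## Working session

There is one attempt and no reset: what is moved stays moved. The work goes in short steps, Python scripts to look and compute and a shell command to move; the robot and the scene stay as the last step left them, time stands still between calls to the robot, and variables do not carry over. Pictures are saved under pics/ and viewed, at most 10 in all, crops included, and the job is handed in when it is done.

```bash
ls; mkdir -p pics; cat > h.py <<'E'
import numpy as np, cv2
from plant import r
def ray(cam,u,v,o=None):
    K=np.array(cam["intrinsics"]);d=np.linalg.inv(K)@[u,v,1]
    if "world_to_cam" in cam: T=np.linalg.inv(np.array(cam["world_to_cam"]))
    else:
        W=np.eye(4);W[:3,:3]=np.array(o["tcp_rot"]);W[:3,3]=o["ee_pos"];T=W@np.array(cam["T_tool_cam"])
    return T[:3,3],T[:3,:3]@d
def onz(cam,u,v,z,o=None):
    c,d=ray(cam,u,v,o);return c+d*(z-c[2])/d[2]
def save(cam,n): cv2.imwrite("pics/"+n+".png",cam["color"][:,:,::-1])
E
python3 - <<'E'
from h import *
o=r.get_obs()
for n in("top","scene"):
    c=r.read_camera(n);save(c,n+"1");np.save(n+"1.npy",c,allow_pickle=True)
    print(n,np.round(np.linalg.inv(c["world_to_cam"]),2).tolist(),np.array(c["intrinsics"]).tolist())
print(r.hold_point_z,{k:np.round(v,3).tolist() for k,v in o.items()})
E
```

```text
pics
top [[-0.02, -0.98, 0.22, 245.51], [-1.0, 0.02, -0.0, -58.72], [-0.0, -0.22, -0.98, 1565.9], [0.0, 0.0, 0.0, 1.0]] [[562.5396612921979, 0.0, 321.37494696660326], [0.0, 562.5396612921979, 240.04569819379145], [0.0, 0.0, 1.0]]
scene [[-0.56, 0.71, -0.42, 1098.96], [0.83, 0.48, -0.29, 281.96], [-0.01, -0.51, -0.86, 1169.46], [0.0, 0.0, 0.0, 1.0]] [[589.5694615141126, 0.0, 322.23933127838166], [0.0, 589.5694615141126, 244.50597526736232], [0.0, 0.0, 1.0]]
18.700000000000003 {'t': 0.0, 'joint_positions': [1.152, 0.314, -0.048, 1.21, 0.0, 1.571], 'qvel': [-0.001, -0.002, 0.0, 0.0, 0.0, 0.0], 'tau': [-0.0, -53.959, 33.975, 0.019, -0.0, -0.0], 'ee_pos': [243.768, 547.625, 230.446], 'tcp_rot': [[-0.914, 0.407, -0.001], [0.407, 0.914, -0.002], [0.0, -0.002, -1.0]], 'ft_force': [-0.012, 0.815, 0.718], 'moment': [0.052, 0.029, 0.002], 'gripper_force': 0.0, 'width': 85.363}
```

View pics/top1.png

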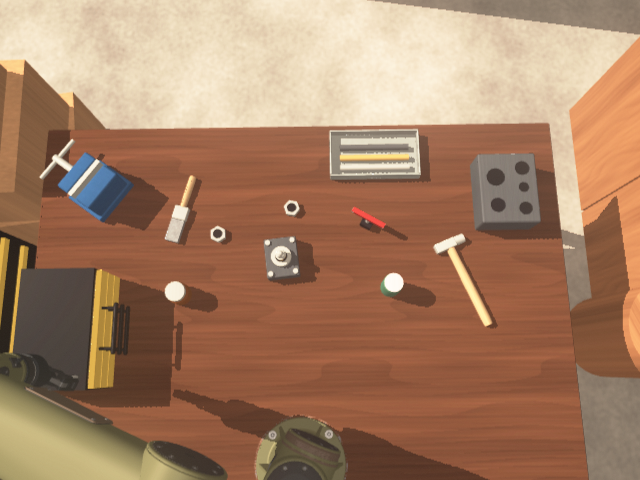

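View pics/scene1.png

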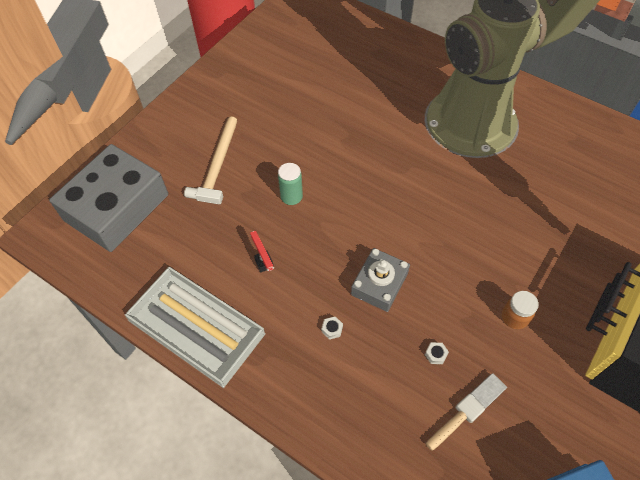

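The top view shows the red bar at about (368,217), the block and tap at (282,257), the can at (392,284), the jar at (175,292), and the nuts at (291,208) and (218,234). In the scene view the bar is at (262,251) and the tap nose at (382,265).

```bash
python3 - <<'E'
from h import *
for n,win in(("top",(340,200,400,240)),("scene",(240,225,285,275))):
    c=np.load(n+"1.npy",allow_pickle=True).item()
    im=c["color"].astype(int);m=(im[...,0]>130)&(im[...,1]<70)&(im[...,2]<70)
    x0,y0,x1,y1=win;w=np.zeros_like(m);w[y0:y1,x0:x1]=1;m&=w
    ys,xs=np.nonzero(m);ctr=(xs.mean(),ys.mean())
    P=np.array([onz(c,x,y,68)[:2] for x,y in zip(xs,ys)]);e,V=np.linalg.eigh(np.cov(P.T));a=V[:,1]
    s=(P-P.mean(0))@a
    print(n,len(xs),ctr,P.mean(0),"axis deg",np.degrees(np.arctan2(a[1],a[0])),"len",np.ptp(s))
T=np.load("top1.npy",allow_pickle=True).item()
S=np.load("scene1.npy",allow_pickle=True).item()
print("tap nose z100",onz(T,282.5,254,100),onz(S,382,264.5,100))
for k,u,v,z in(("can",394,280,100),("jar",176,290,75),("nut0",291,208,18),("nut1",218,234,18),("hamhead",450,243,25)):print(k,onz(T,u,v,z)[:2])
# crop enlarge both
a=cv2.resize(T["color"][225:290,250:315],(390,390),interpolation=cv2.INTER_CUBIC)
b=cv2.resize(S["color"][240:315,345:420],(390,390),interpolation=cv2.INTER_CUBIC)
cv2.imwrite("pics/crop1.png",np.hstack([a,b])[:,:,::-1])
E
```

```text
top 31 (np.float64(369.38709677419354), np.float64(220.61290322580646)) [ 637.75448476 -195.00971383] axis deg 59.676675003000014 len 90.88388109858484
scene 41 (np.float64(257.8536585365854), np.float64(249.5609756097561)) [ 650.55747193 -198.46831214] axis deg 60.05609255195193 len 91.36061470801869
tap nose z100 [541.36091795  41.83772811 100.        ] [549.14099962  50.44114668 100.        ]
can [ 467.02794902 -251.28977157]
jar [453.05579509 327.36452079]
nut0 [691.61672142  23.13326448]
nut1 [618.48547695 229.91091332]
hamhead [ 580.54761696 -422.76180864]
```

View pics/crop1.png

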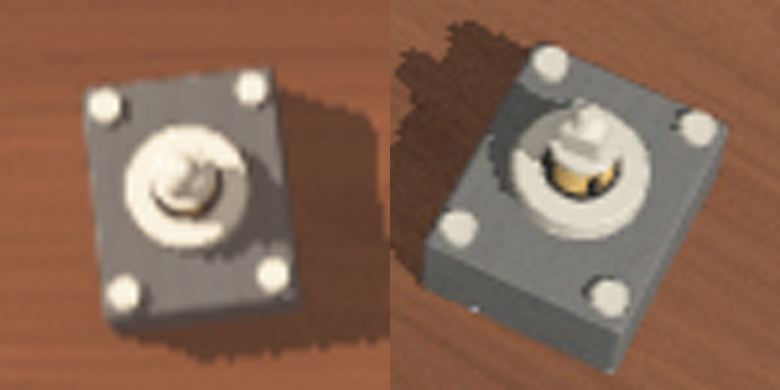

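The tap is at about (545,45) and the wrench at about (644,-196) with its bar near 60°. I'll move over the tap and look with the wrist camera.

```bash
python3 -m pendant '[[[0,0,0,-3,-2.1,-0.4,-1],[0,0,0,-3,-2.1,-0.4,-1],[0,0,0,-3,-2.1,-0.4,-1],[0,0,0,-3,-2.1,-0.4,-1],[0,0,0,-3,-2.1,-0.4,-1],[0,0,0,-3,-2.1,-0.4,-1],[0,0,0,-3,-2.1,-0.4,-1],[0,0,0,-3,-2.1,-0.4,-1]]]'
python3 -m pendant '[[[0,0,0,-3,-2.1,-0.4,-1],[0,0,0,-3,-2.1,-0.4,-1],[0,0,0,-3,-2.1,-0.4,-1],[0,0,0,-3,-2.1,-0.4,-1],[0,0,0,-3,-2.1,-0.4,-1],[0,0,0,-3,-2.1,-0.4,-1],[0,0,0,-3,-2.1,-0.4,-1],[0,0,0,-3,-2.1,-0.4,-1],[0,0,0,0,0,0,-1],[0,0,0,0,0,0,-1]]]'
python3 - <<'E'
from h import *
o=r.get_obs();c=r.read_camera("wrist");save(c,"w1");c["o"]=o;np.save("w1.npy",c,allow_pickle=True)
print(np.round(o["joint_positions"],3),np.round(o["ee_pos"],1),np.round(o["tcp_rot"],3).tolist(),np.round(c["T_tool_cam"],3).tolist())
E
```

```text
t: 0.9
ee_pos: [395.3, 295.6, 263.2]
tcp_rot: [[-0.914, 0.406, -0.0], [0.406, 0.914, -0.0], [0.0, -0.0, -1.0]]
ft_force: [1.4, -0.2, 0.1]
width: 85.5
gripper_force: 0.0
t: 1.9
ee_pos: [545.7, 45.5, 294.8]
tcp_rot: [[-0.913, 0.408, -0.001], [0.408, 0.913, 0.0], [0.001, -0.0, -1.0]]
ft_force: [0.0, 1.0, -0.5]
width: 85.3
gripper_force: 0.0
[ 0.083  0.198 -0.054  1.32   0.     0.503] [545.7  45.5 294.8] [[-0.913, 0.408, -0.001], [0.408, 0.913, 0.0], [0.001, -0.0, -1.0]] [[0.001, -0.954, -0.3, 77.364], [1.0, 0.001, 0.0, -0.521], [-0.0, -0.3, 0.954, -142.83], [0.0, 0.0, 0.0, 1.0]]
```

View pics/w1.png

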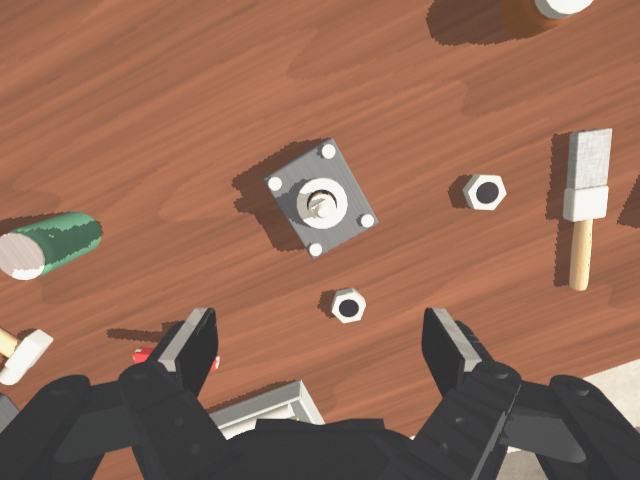

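The wrist view shows the tap at about (321,206) with its four screws around it, and the wrench's bar ends partly hidden behind a finger at (140,357) and (217,362). I'll zoom in on the square.

```bash
python3 - <<'E'
from h import *
c=np.load("w1.npy",allow_pickle=True).item();o=c["o"]
cv2.imwrite("pics/w1c.png",cv2.resize(c["color"][170:245,270:370],(800,600),interpolation=cv2.INTER_CUBIC)[:,:,::-1])
print("nose",onz(c,321,206,100,o))
for u,v in((328,151),(275,184),(315,250),(367,220)):print(onz(c,u,v,48,o)[:2])
print("bar ends",onz(c,140,357,62,o)[:2],onz(c,217,362,62,o)[:2])
E
```

```text
nose [536.88448712  50.6091557  100.        ]
[495.0484056   77.64962765]
[503.45011416  10.46152371]
[590.92207231  19.18299389]
[582.31098129  87.63933378]
bar ends [ 625.65187314 -234.08278369] [ 670.89645247 -150.51655508]
```

View pics/w1c.png

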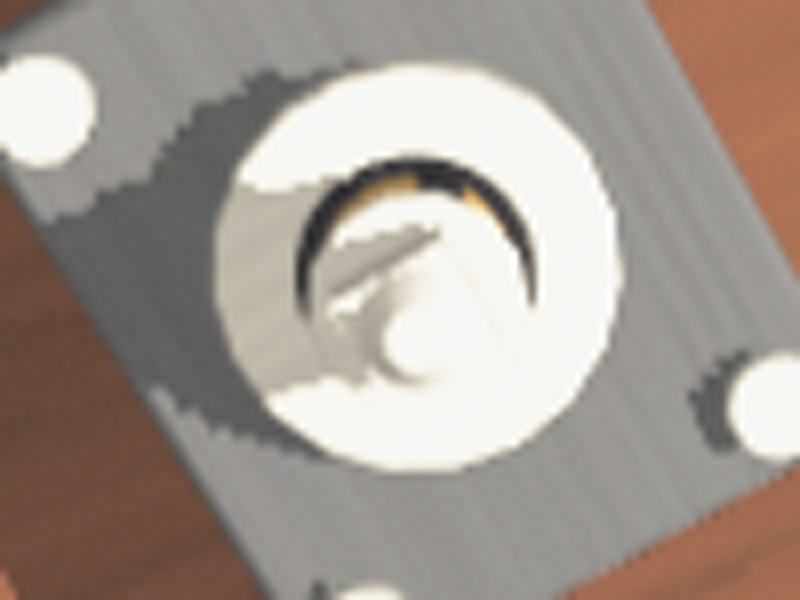

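```bash
python3 - <<'E'
from h import *
c=np.load("w1.npy",allow_pickle=True).item();o=c["o"]
f=lambda x,y,z:onz(c,270+x/8-.4,170+y/8-.4,z,o)[:2]
print("nose",f(415,342,100),"boss",f(417,267,58))
for a,b,z in(((330,298),(440,232),80),((450,250),(515,370),94),((0,195),(270,600),44),((650,0),(800,270),44),((570,600),(800,482),44)):
    d=f(*b,z)-f(*a,z);print(np.degrees(np.arctan2(d[1],d[0]))%90)
E
```

```text
nose [542.80401576  48.48237455] boss [541.84925515  49.46168166]
7.152949049475907
4.406396858121161
7.836731624238214
6.5563515077188175
4.447483815207022
```

```bash
python3 -m pendant '[[[0,0,0,-3.2,-2.9,0,-1],[0,0,0,-3.2,-2.9,0,-1],[0,0,0,-3.2,-2.9,0,-1],[0,0,0,-3.2,-2.9,0,-1],[0,0,0,-3.2,-2.9,0,-1],[0,0,0,-3.1,-2.9,0,-1]]]' >/dev/null
python3 -m pendant '[[[0,0,-0.148,0,0,0.9,-1],[0,0,-0.148,0,0,0.9,-1],[0,0,-0.148,0,0,0.9,-1],[0,0,-0.148,0,0,0.9,-1],[0,0,-0.148,0,0,0.9,-1],[0,0,-0.148,0,0,0.9,-1],[0,0,-0.148,0,0,0.9,-1],[0,0,-0.148,0,0,0.9,-1],[0,0,-0.148,0,0,0.9,-1],[0,0,-0.148,0,0,0.9,-1]]]'
python3 -m pendant '[[[0,0,0,0,0,0,-1],[0,0,0,0,0,0,-1]]]' >/dev/null
python3 - <<'E'
from h import *
o=r.get_obs();c=r.read_camera("wrist");save(c,"w2");c["o"]=o;np.save("w2.npy",c,allow_pickle=True)
print(np.round(o["joint_positions"],3),np.round(o["ee_pos"],1),np.round(o["tcp_rot"],3).tolist())
im=c["color"].astype(int);m=((im[...,0]>110)&(im[...,1]<80)&(im[...,2]<80)&(im[...,0]>2.2*im[...,1])).astype(np.uint8)
n,l,s,ce=cv2.connectedComponentsWithStats(m)
for i in range(1,n):
    if s[i,4]>100:
        ys,xs=np.nonzero(l==i);b=cv2.minAreaRect(np.c_[xs,ys].astype(np.float32));print(s[i],b)
        P=[onz(c,*p,70,o)[:2] for p in cv2.boxPoints(b)];print(np.round(P,1).tolist(),np.mean(P,0))
E
```

```text
t: 3.55
ee_pos: [649.4, -188.6, 204.8]
tcp_rot: [[-0.481, -0.877, -0.001], [-0.877, 0.481, 0.001], [-0.0, 0.001, -1.0]]
ft_force: [0.0, 0.4, -0.4]
width: 85.6
gripper_force: 0.0
[-0.284  0.471  0.123  1.223  0.    -1.343] [ 649.4 -189.3  205.3] [[-0.49, -0.872, -0.001], [-0.872, 0.49, 0.0], [0.0, 0.001, -1.0]]
[312 164   7 111 131] ((312.53460693359375, 218.8655242919922), (4.938114643096924, 110.16352081298828), 3.1221303939819336)
[[675.7, -162.1], [626.2, -239.0], [623.0, -237.0], [672.2, -159.9]] [ 649.28886122 -199.48748897]
```

View pics/w2.png

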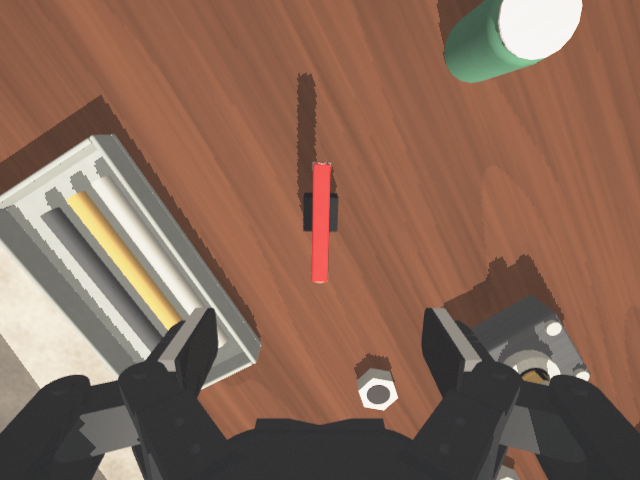

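The bar is upright in the picture, from (321,163) to (320,283). Nothing else lies within finger reach of it.

```bash
python3 - <<'E'
from h import *
c=np.load("w2.npy",allow_pickle=True).item();o=c["o"]
a,b=onz(c,321.5,164,70,o),onz(c,320,283,70,o);m=(a+b)/2;R=np.array(o["tcp_rot"])
print(a,b,np.linalg.norm(a-b),m,"yaw",np.degrees(np.arctan2(*(a-b)[1::-1])),"tool x",np.degrees(np.arctan2(R[1,0],R[0,0])))
t=m.copy();t[2]=62-18.7;print("delta tool mm",R.T@(t-o["ee_pos"]))
E
```

```text
[ 620.66304698 -235.64993779   70.        ] [ 670.3242583  -149.30201298   70.        ] 99.61024057712001 [ 645.49365264 -192.47597539   70.        ] yaw -119.90446398872986 tool x -119.30832714153951
delta tool mm [  4.69428169   1.7615652  162.00497091]
```

```bash
python3 -m pendant '[[[0,0,0.01,0.47,0.18,2,-1],[0,0,0,0,0,4,-1],[0,0,0,0,0,4,-1],[0,0,0,0,0,3.5,-1],[0,0,0,0,0,2.2,-1],[0,0,0,0,0,0.5,-1],[0,0,0,0,0,0,-1]]]'
python3 -m pendant '[[[0,0,0,0,0,0,1],[0,0,0,0,0,0,1],[0,0,0,0,0,0,1],[0,0,0,0,0,0,1],[0,0,0,0,0,0,1],[0,0,0,0,0,0,1],[0,0,0,0,0,0,1],[0,0,0,0,0,0,1]]]'
```

```text
t: 4.5
ee_pos: [645.6, -193.6, 43.3]
tcp_rot: [[-0.497, -0.868, -0.001], [-0.868, 0.497, 0.0], [0.0, 0.001, -1.0]]
ft_force: [0.6, 1.0, 0.0]
width: 85.4
gripper_force: 0.0
t: 5.3
ee_pos: [646.2, -194.0, 44.0]
tcp_rot: [[-0.497, -0.868, 0.001], [-0.868, 0.497, -0.0], [-0.0, -0.001, -1.0]]
ft_force: [-0.3, -0.1, 5.9]
width: 13.1
gripper_force: 59.7
```

```bash
python3 -m pendant '[[[0,0,0,0,0,-2,1],[0,0,0,0,0,-3,1],[0,0,0,0,0,-4,1],[0,0,0,0,0,-3,1],[0,0,0,0,0,-1,1]]]'
python3 -m pendant '[[[0,0,0,-1.3,1.6,0,1],[0,0,0,-2.4,3.2,0,1],[0,0,0,-2.7,3.5,0,1],[0,0,0,-2.7,3.5,0,1],[0,0,0,-2.7,3.5,0,1],[0,0,0,-2.4,3.2,0,1],[0,0,0,-1.7,2.4,0,1]]]' >/dev/null
python3 -m pendant '[[[0,0,-0.126,0,0,0,1],[0,0,-0.126,0,0,0,1],[0,0,-0.126,0,0,0,1],[0,0,-0.126,0,0,0,1],[0,0,-0.126,0,0,0,1],[0,0,0,0,0,0,1],[0,0,0,0,0,0,1]]]'
python3 - <<'E'
from h import *
o=r.get_obs();c=r.read_camera("wrist");save(c,"w3");c["o"]=o;np.save("w3.npy",c,allow_pickle=True)
s=r.read_camera("scene");t=r.read_camera("top")
print(np.round(o["joint_positions"],3),np.round(o["ee_pos"],1),np.round(o["tcp_rot"],3).tolist(),np.round(o["ft_force"],2))
cr=lambda a,v,u,h,w,k:cv2.resize(a["color"][v:v+h,u:u+w],(w*k,h*k),interpolation=cv2.INTER_CUBIC)
cv2.imwrite("pics/m3.png",np.hstack([c["color"][:400,130:510],cr(s,220,330,100,100,4)])[:,:,::-1])
E
```

```text
t: 5.8
ee_pos: [647.1, -194.3, 176.2]
tcp_rot: [[-0.497, -0.868, 0.004], [-0.868, 0.497, -0.001], [-0.001, -0.004, -1.0]]
ft_force: [0.6, -0.6, -2.9]
width: 13.1
gripper_force: 59.0
t: 7.2
ee_pos: [542.4, 47.8, 172.0]
tcp_rot: [[0.107, -0.994, -0.002], [-0.994, -0.107, -0.0], [-0.0, 0.002, -1.0]]
ft_force: [0.7, 0.6, -2.9]
width: 12.9
gripper_force: 59.3
[ 0.088  0.243 -0.279  1.051 -0.    -1.59 ] [542.4  47.8 172. ] [[0.107, -0.994, -0.002], [-0.994, -0.107, -0.0], [-0.0, 0.002, -1.0]] [ 0.68  0.65 -2.88]
```

View pics/m3.png

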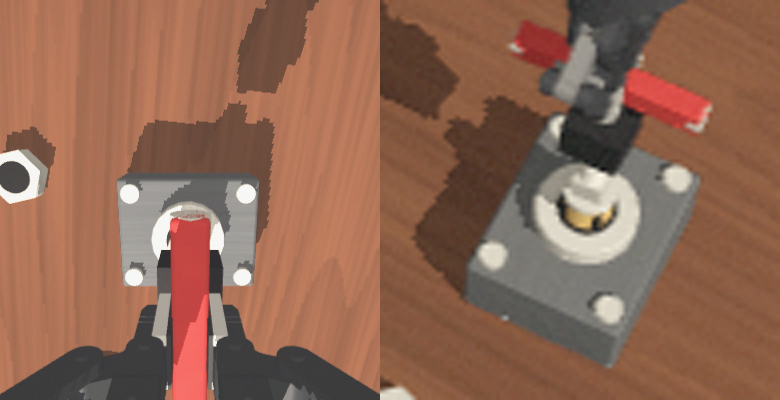

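The wrench hangs square with the block, just behind the nose. The bar's far end is at wrist pixel (320,220), which gives the offset of the grasp along the bar.

```bash
python3 - <<'E'
from h import *
c=np.load("w3.npy",allow_pickle=True).item();o=c["o"];R=np.array(o["tcp_rot"])
im=c["color"].astype(int);m=(im[...,0]>100)&(im[...,0]>2.2*im[...,1])&(im[...,0]>2.2*im[...,2])
for v in range(210,236,2):
    x=np.nonzero(m[v,290:350])[0]; 
    if len(x): 
        u=290+(x[0]+x[-1])/2;p=onz(c,u,v,o["ee_pos"][2]+26.7,o);print(v,290+x[0],290+x[-1],np.round(R.T@(p-o["ee_pos"]),1))
B=[onz(c,130+u,v,48,o)[:2] for u,v in((130,194),(246,194),(134,277),(242,277))]
print("block ctr",np.mean(B,0))
d=B[1]-B[0];print(np.degrees(np.arctan2(d[1],d[0]))%90,"toolx",np.degrees(np.arctan2(R[1,0],R[0,0]))%90)
for i in range(300,400,20):
    x=np.nonzero(m[i,290:350])[0];print(i,290+x[0],290+x[-1])
E
```

```text
218 305 334 [ 49.6   0.9 -26.7]
220 302 338 [ 48.9   1.  -26.7]
222 301 339 [ 48.2   1.  -26.7]
224 301 339 [ 47.5   1.  -26.7]
226 301 339 [ 46.8   1.  -26.7]
228 301 339 [ 46.1   1.  -26.7]
230 301 339 [ 45.4   1.  -26.7]
232 300 339 [ 44.7   0.9 -26.7]
234 301 339 [ 44.    1.  -26.7]
block ctr [542.16535435  49.12229728]
6.170834577320306 toolx 6.156947012804366
300 301 338
320 303 336
340 303 336
360 303 336
380 302 336
```

```bash
python3 -m pendant '[[[0,0,0,-0.1,0,1,1],[0,0,0,0,0,1,1],[0,0,0,0,0,0.7,1],[0,0,0,0,0,0.3,1],[0,0,0,0,0,0.3,1]]]'
python3 -m pendant '[[[0,0,0,0,0,0.2,1],[0,0,0,0,0,0.2,1],[0,0,0,0,0,0.2,1],[0,0,0,0,0,0,1]]]'
```

```text
t: 7.85
ee_pos: [542.9, 48.9, 139.7]
tcp_rot: [[0.11, -0.994, -0.001], [-0.994, -0.11, -0.0], [0.0, 0.001, -1.0]]
ft_force: [-0.1, -0.1, -3.3]
width: 12.8
gripper_force: 59.2
t: 8.25
ee_pos: [543.1, 48.9, 134.2]
tcp_rot: [[0.11, -0.994, -0.0], [-0.994, -0.11, -0.0], [0.0, 0.0, -1.0]]
ft_force: [0.3, 0.4, -3.2]
width: 12.8
gripper_force: 59.2
```

The mouth is at about 91 mm, already on the square, with no force. I'll continue down gently.

```bash
python3 -m pendant '[[[0,0,0,0,0,0.2,1],[0,0,0,0,0,0.2,1],[0,0,0,0,0,0.2,1],[0,0,0,0,0,0.1,1],[0,0,0,0,0,0,1]]]'
python3 -m pendant '[[[0,0,0,0,0,0.1,1],[0,0,0,0,0,0.1,1],[0,0,0,0,0,0,1]]]'
```

```text
t: 8.75
ee_pos: [543.0, 48.9, 127.1]
tcp_rot: [[0.11, -0.994, -0.0], [-0.994, -0.11, -0.0], [-0.0, 0.0, -1.0]]
ft_force: [-0.7, -0.2, -3.2]
width: 12.9
gripper_force: 59.2
t: 9.05
ee_pos: [543.1, 48.9, 125.2]
tcp_rot: [[0.11, -0.994, -0.0], [-0.994, -0.11, -0.0], [0.0, 0.0, -1.0]]
ft_force: [-0.2, 1.2, -2.6]
width: 12.9
gripper_force: 59.2
```

```bash
python3 -m pendant '[[[0,0,0,0,0,0.1,1],[0,0,0,0,0,0.05,1],[0,0,0,0,0,0,1]]]'
```

```text
t: 9.35
ee_pos: [543.2, 48.9, 123.9]
tcp_rot: [[0.11, -0.994, 0.0], [-0.994, -0.11, -0.0], [0.0, -0.0, -1.0]]
ft_force: [0.5, 0.0, -1.4]
width: 12.8
gripper_force: 59.4
```

```bash
python3 -m pendant '[[[0,0,0,0,0,0.05,1],[0,0,0,0,0,0,1],[0,0,0,0,0,0,1]]]'
```

```text
t: 9.65
ee_pos: [543.4, 48.9, 123.8]
tcp_rot: [[0.11, -0.994, 0.001], [-0.994, -0.11, 0.0], [0.0, -0.001, -1.0]]
ft_force: [-1.7, 0.4, 4.4]
width: 12.8
gripper_force: 60.3
```

It is seated, with the load rising to about 7 N at the expected height. I'll begin turning slowly and check the moment.

```bash
python3 -m pendant '[[[0,0,0.06,0,0,0,1],[0,0,0.08,0,0,0,1],[0,0,0.1,0,0,0.005,1],[0,0,0.1,0,0,0.005,1]]]'
python3 -c "
from h import *;o=r.get_obs();print(o['moment'],o['joint_positions'],o['ft_force'])"
```

```text
t: 10.05
ee_pos: [543.6, 48.3, 123.7]
tcp_rot: [[-0.232, -0.973, 0.001], [-0.973, 0.232, -0.001], [0.001, -0.001, -1.0]]
ft_force: [-2.3, -1.4, 4.7]
width: 12.9
gripper_force: 60.4
[-0.50338884  0.41527326  0.12443906] [ 0.089538    0.27955015 -0.34770646  0.94270942 -0.00143052 -1.24758361] [-2.30017185 -1.396047    4.69040335]
```

```bash
python3 -m pendant '[[[0,0,0.14,0,0,0.007,1],[0,0,0.14,0,0,0.007,1],[0,0,0.14,0,0,0.007,1],[0,0,0.14,0,0,0.007,1],[0,0,0.14,0,0,0.007,1],[0,0,0.14,0,0,0.007,1],[0,0,0.14,0,0,0.007,1],[0,0,0.14,0,0,0.007,1],[0,0,0.14,0,0,0.007,1],[0,0,0.14,0,0,0.007,1]]]'
python3 -c "
from h import *;o=r.get_obs();print(o['moment'],o['joint_positions'],o['ft_force'])"
```

```text
t: 11.05
ee_pos: [543.0, 48.9, 123.0]
tcp_rot: [[-0.998, 0.064, 0.0], [0.064, 0.998, -0.0], [-0.0, -0.0, -1.0]]
ft_force: [-3.2, -0.2, 5.6]
width: 13.1
gripper_force: 60.6
[-0.09509922  0.76812731  0.15525496] [ 8.98132408e-02  2.79952157e-01 -3.48863169e-01  9.41902507e-01
 -1.38350058e-04  1.54057170e-01] [-3.21780095 -0.16699745  5.5967893 ]
```

```bash
python3 -m pendant '[[[0,0,0.146,0,0,0.007,1],[0,0,0.146,0,0,0.007,1],[0,0,0.146,0,0,0.007,1],[0,0,0.146,0,0,0.007,1],[0,0,0.146,0,0,0.007,1],[0,0,0.146,0,0,0.007,1],[0,0,0.146,0,0,0.007,1],[0,0,0.146,0,0,0.007,1],[0,0,0.146,0,0,0.007,1],[0,0,0.146,0,0,0.007,1]]]'
python3 -m pendant '[[[0,0,0,0,0,0,1]]]' >/dev/null
python3 -c "
from h import *;o=r.get_obs();print(o['moment'],o['joint_positions'],o['ft_force'])"
```

```text
t: 12.05
ee_pos: [543.5, 49.5, 122.4]
tcp_rot: [[-0.047, 0.999, 0.001], [0.999, 0.047, 0.001], [0.001, 0.001, -1.0]]
ft_force: [-1.4, 1.4, 3.5]
width: 13.0
gripper_force: 60.3
[ 0.45732286  0.42925628 -0.08382298] [ 9.00766396e-02  2.80730815e-01 -3.49453689e-01  9.39490465e-01
  1.01793998e-03  1.60896507e+00] [-1.5398001   2.10776568  4.87613239]
```

```bash
python3 -m pendant '[[[0,0,-0.14,0,0,-0.005,1],[0,0,-0.145,0,0,-0.007,1],[0,0,-0.145,0,0,-0.007,1],[0,0,-0.145,0,0,-0.007,1],[0,0,-0.145,0,0,-0.007,1],[0,0,-0.145,0,0,-0.007,1],[0,0,-0.145,0,0,-0.007,1],[0,0,-0.145,0,0,-0.007,1],[0,0,-0.145,0,0,-0.007,1],[0,0,-0.145,0,0,-0.007,1]]]'
python3 -m pendant '[[[0,0,-0.145,0,0,-0.007,1],[0,0,-0.145,0,0,-0.007,1],[0,0,0,0,0,0,1]]]'
python3 -c "
from h import *;o=r.get_obs();print(o['moment'],o['joint_positions'],o['ft_force'])"
```

```text
t: 13.15
ee_pos: [543.0, 49.0, 122.9]
tcp_rot: [[-0.998, 0.064, -0.0], [0.064, 0.998, 0.0], [0.0, 0.0, -1.0]]
ft_force: [-2.5, 0.1, 6.2]
width: 13.1
gripper_force: 60.6
t: 13.45
ee_pos: [543.0, 48.8, 123.0]
tcp_rot: [[-0.975, -0.221, -0.0], [-0.221, 0.975, -0.0], [0.0, -0.0, -1.0]]
ft_force: [-2.9, -0.3, 5.5]
width: 13.1
gripper_force: 60.6
[-0.03328209  0.76206447  0.02801067] [ 8.97216688e-02  2.80016296e-01 -3.48811956e-01  9.42005075e-01
 -2.92540073e-04 -1.33459614e-01] [-2.93217872 -0.30265529  5.5209036 ]
```

```bash
python3 -m pendant '[[[0,0,0.14,0,0,0.005,1],[0,0,0.14,0,0,0.006,1],[0,0,0.145,0,0,0.007,1],[0,0,0.145,0,0,0.007,1],[0,0,0.145,0,0,0.007,1],[0,0,0.145,0,0,0.007,1],[0,0,0.145,0,0,0.007,1],[0,0,0.145,0,0,0.007,1],[0,0,0.145,0,0,0.007,1],[0,0,0.145,0,0,0.007,1]]]'
python3 -m pendant '[[[0,0,0.145,0,0,0.007,1],[0,0,0.145,0,0,0.007,1],[0,0,0.145,0,0,0.007,1],[0,0,0.145,0,0,0.007,1],[0,0,0.145,0,0,0.007,1],[0,0,0.145,0,0,0.007,1],[0,0,0.145,0,0,0.007,1],[0,0,0.145,0,0,0.007,1],[0,0,0.145,0,0,0.007,1]]]'
python3 -c "
from h import *;o=r.get_obs();print(o['moment'],o['joint_positions'],o['ft_force'])"
```

```text
t: 14.45
ee_pos: [543.4, 49.3, 122.5]
tcp_rot: [[-0.339, 0.941, 0.001], [0.941, 0.339, 0.001], [0.001, 0.001, -1.0]]
ft_force: [-2.1, 1.8, 5.8]
width: 12.6
gripper_force: 60.6
t: 15.35
ee_pos: [544.1, 49.2, 121.9]
tcp_rot: [[0.819, 0.574, 0.002], [0.574, -0.819, 0.001], [0.002, 0.001, -1.0]]
ft_force: [-0.7, -0.0, 3.5]
width: 12.7
gripper_force: 60.3
[0.22669037 0.02508265 0.14037294] [ 8.99619642e-02  2.81305425e-01 -3.49829978e-01  9.37703643e-01
  4.21446021e-04  2.62027461e+00] [-0.65146808 -0.0240299   3.51729373]
```

```bash
python3 -m pendant '[[[0,0,0.13,0,0,0.006,1],[0,0,0.13,0,0,0.006,1],[0,0,0.13,0,0,0.006,1],[0,0,0,0,0,0,1],[0,0,0,0,0,0,1]]]'
python3 -c "
from h import *;o=r.get_obs();print(o['moment'],o['joint_positions'],o['ft_force'])"
```

```text
t: 15.85
ee_pos: [544.1, 49.0, 121.7]
tcp_rot: [[0.974, 0.226, 0.002], [0.226, -0.974, 0.0], [0.002, 0.0, -1.0]]
ft_force: [1.3, 1.1, 4.6]
width: 13.0
gripper_force: 60.4
[ 0.12807088 -0.28253204 -0.04726356] [ 8.97712094e-02  2.81492627e-01 -3.50063874e-01  9.37280837e-01
  1.01666919e-05  3.00374483e+00] [1.26182824 1.07300255 4.62928233]
```

```bash
python3 -m pendant '[[[0,0,-0.14,0,0,-0.005,1],[0,0,-0.14,0,0,-0.005,1],[0,0,-0.14,0,0,-0.007,1],[0,0,-0.14,0,0,-0.007,1],[0,0,-0.14,0,0,-0.007,1],[0,0,-0.14,0,0,-0.007,1],[0,0,-0.14,0,0,-0.007,1],[0,0,-0.14,0,0,-0.007,1],[0,0,-0.14,0,0,-0.007,1],[0,0,-0.14,0,0,-0.007,1]]]'
python3 -m pendant '[[[0,0,0,0,0,0,1],[0,0,0,0,0,0,1]]]' > /dev/null
python3 -c "
from h import *;o=r.get_obs();print(o['moment'],o['joint_positions'],o['ft_force'])"
```

```text
t: 16.85
ee_pos: [543.5, 49.4, 122.2]
tcp_rot: [[-0.062, 0.998, 0.001], [0.998, 0.062, 0.001], [0.001, 0.001, -1.0]]
ft_force: [-1.4, 2.0, 5.8]
width: 13.0
gripper_force: 60.6
[0.46816194 0.0852857  0.06247274] [ 9.00143549e-02  2.80963684e-01 -3.49639526e-01  9.39413450e-01
  1.06557333e-03  1.60425955e+00] [0.06659818 1.93526351 5.41694838]
```

The second back-off is done, with the tap at about 3.3 rad. I'll release the bar, rise, turn back half a turn and grasp it again.

```bash
python3 -m pendant '[[[0,0,0,0,0,-0.04,1],[0,0,0,0,0,0,-1],[0,0,0,0,0,0,-1],[0,0,0,0,0,0,-1],[0,0,0,0,0,0,-1],[0,0,0,0,0,0,-1],[0,0,0,0,0,0,-1],[0,0,0,0,0,0,-1]]]'
python3 -m pendant '[[[0,0,0,0,0,-1,-1],[0,0,0,0,0,-2,-1],[0,0,0,0,0,-2,-1],[0,0,0,0,0,-1,-1],[0,0,-0.149,0,0,0,-1],[0,0,-0.149,0,0,0,-1],[0,0,-0.149,0,0,0,-1],[0,0,-0.149,0,0,0,-1],[0,0,-0.149,0,0,0,-1],[0,0,-0.149,0,0,0,-1]]]'
python3 -m pendant '[[[0,0,-0.149,0,0,0,-1],[0,0,-0.149,0,0,0,-1],[0,0,-0.149,0,0,0,-1],[0,0,-0.149,0,0,0,-1],[0,0,-0.149,0,0,0,-1],[0,0,-0.149,0,0,0,-1],[0,0,-0.149,0,0,0,-1],[0,0,-0.149,0,0,0,-1],[0,0,-0.149,0,0,0,-1],[0,0,-0.149,0,0,0,-1]]]' >/dev/null
python3 -m pendant '[[[0,0,-0.149,0,0,0,-1],[0,0,-0.149,0,0,0,-1],[0,0,-0.149,0,0,0,-1],[0,0,-0.149,0,0,0,-1],[0,0,-0.149,0,0,0,-1],[0,0,0,0,0,0,-1]]]'
python3 - <<'E'
from h import *
o=r.get_obs();c=r.read_camera("wrist");save(c,"w4");c["o"]=o;np.save("w4.npy",c,allow_pickle=True)
print(np.round(o["joint_positions"],3),np.round(o["ee_pos"],1))
E
```

```text
t: 17.85
ee_pos: [543.1, 48.9, 122.2]
tcp_rot: [[-0.052, 0.999, -0.0], [0.999, 0.052, -0.0], [-0.0, -0.0, -1.0]]
ft_force: [0.4, -0.0, -0.1]
width: 85.5
gripper_force: 0.0
t: 18.85
ee_pos: [543.1, 48.9, 182.4]
tcp_rot: [[-0.815, 0.58, -0.0], [0.58, 0.815, 0.0], [0.0, -0.0, -1.0]]
ft_force: [0.9, -0.1, -1.0]
width: 85.4
gripper_force: 0.0
t: 20.45
ee_pos: [543.2, 48.9, 182.4]
tcp_rot: [[0.04, -0.999, 0.0], [-0.999, -0.04, -0.0], [0.0, -0.0, -1.0]]
ft_force: [1.2, -0.1, -0.1]
width: 85.6
gripper_force: 0.0
[ 0.09   0.236 -0.263  1.072 -0.    -1.521] [543.2  48.9 182.4]
```

View pics/w4.png

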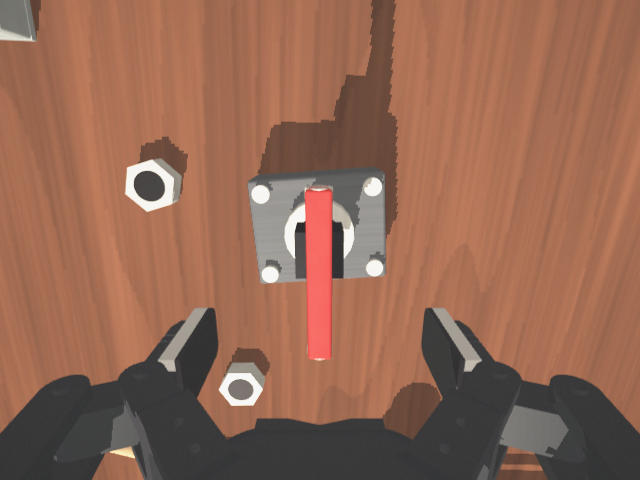

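The wrench stands upright on the tap. Its bar is aligned with the tool, from (318,190) to (320,358). I'll descend and grip.

```bash
python3 -m pendant '[[[0,0,0,0,0,2,-1],[0,0,0,0,0,2,-1],[0,0,0,0,0,1.5,-1],[0,0,0,0,0,0.5,-1],[0,0,0,0,0,0,-1]]]'
python3 -m pendant '[[[0,0,0,0,0,0,1],[0,0,0,0,0,0,1],[0,0,0,0,0,0,1],[0,0,0,0,0,0,1],[0,0,0,0,0,0,1],[0,0,0,0,0,0,1],[0,0,0,0,0,0,1],[0,0,0,0,0,0,1]]]'
python3 -c "
from h import *;o=r.get_obs();print(o['moment'],o['joint_positions'],o['ft_force'])"
```

```text
t: 21.0
ee_pos: [542.6, 48.8, 121.7]
tcp_rot: [[0.038, -0.999, -0.001], [-0.999, -0.038, -0.0], [0.0, 0.001, -1.0]]
ft_force: [-0.6, 0.3, -0.3]
width: 85.5
gripper_force: 0.0
t: 21.8
ee_pos: [543.5, 48.9, 122.6]
tcp_rot: [[0.039, -0.999, 0.001], [-0.999, -0.039, 0.0], [-0.0, -0.001, -1.0]]
ft_force: [-0.2, 0.2, 5.0]
width: 12.6
gripper_force: 59.8
[-0.03438933  0.1562116   0.01804934] [ 8.97854379e-02  2.80548450e-01 -3.49095195e-01  9.40379587e-01
  2.42901881e-05 -1.52038813e+00] [-0.16335046  0.18948364  5.0011957 ]
```

```bash
python3 -m pendant '[[[0,0,0.1,0,0,0.003,1],[0,0,0.14,0,0,0.006,1],[0,0,0.145,0,0,0.007,1],[0,0,0.145,0,0,0.007,1],[0,0,0.145,0,0,0.007,1],[0,0,0.145,0,0,0.007,1],[0,0,0.145,0,0,0.007,1],[0,0,0.145,0,0,0.007,1],[0,0,0.145,0,0,0.007,1],[0,0,0.145,0,0,0.007,1]]]'
python3 -m pendant '[[[0,0,0.145,0,0,0.007,1],[0,0,0.145,0,0,0.007,1],[0,0,0.145,0,0,0.007,1],[0,0,0.145,0,0,0.007,1],[0,0,0.145,0,0,0.007,1],[0,0,0.145,0,0,0.007,1],[0,0,0.145,0,0,0.007,1],[0,0,0.145,0,0,0.007,1],[0,0,0.14,0,0,0.006,1],[0,0,0.08,0,0,0.004,1]]]'
python3 -c "
from h import *;o=r.get_obs();print(o['moment'],o['joint_positions'],o['ft_force'])"
```

```text
t: 22.8
ee_pos: [543.6, 48.8, 122.1]
tcp_rot: [[-0.979, -0.203, 0.001], [-0.203, 0.979, -0.0], [-0.001, -0.0, -1.0]]
ft_force: [-0.7, -0.0, 5.3]
width: 13.0
gripper_force: 60.0
t: 23.8
ee_pos: [543.5, 48.8, 121.4]
tcp_rot: [[-0.386, 0.922, 0.001], [0.922, 0.386, -0.0], [-0.001, 0.001, -1.0]]
ft_force: [0.2, -0.6, 6.0]
width: 13.2
gripper_force: 60.1
[-0.14467659  0.22890174  0.13539758] [ 8.97800432e-02  2.81536142e-01 -3.50715088e-01  9.37673642e-01
 -2.67918334e-04  1.26395943e+00] [ 0.18232891 -0.62913674  5.96571072]
```

```bash
cat > q.py <<'E'
from h import *;o=r.get_obs();print("M",np.round(o['moment'],3),"q6",round(o['joint_positions'][5],3),"F",np.round(o['ft_force'],1))
E
python3 -m pendant '[[[0,0,0.05,0,0,0.002,1],[0,0,0.05,0,0,0.002,1],[0,0,0.05,0,0,0.002,1],[0,0,0.05,0,0,0.002,1]]]'>/dev/null; python3 q.py
python3 -m pendant '[[[0,0,0.04,0,0,0.002,1],[0,0,0.04,0,0,0.002,1]]]'>/dev/null; python3 q.py
```

```text
M [-0.114  0.185  0.138] q6 1.461 F [-0.4 -0.8  5.2]
M [-0.07   0.207  0.109] q6 1.541 F [-0.1 -1.   5.3]
```

```bash

python3 -m pendant '[[[0,0,0.03,0,0,0.001,1],[0,0,0.03,0,0,0.001,1]]]'>/dev/null; python3 q.py
python3 -m pendant '[[[0,0,0.03,0,0,0.001,1],[0,0,0.03,0,0,0.001,1]]]'>/dev/null; python3 q.py
```

```text
M [-0.074  0.202  0.146] q6 1.601 F [-0.9 -0.8  6.8]
M [-0.088  0.191  0.136] q6 1.661 F [-0.3 -0.4  5.6]
```

```bash

python3 -m pendant '[[[0,0,0.03,0,0,0.001,1],[0,0,0.03,0,0,0.001,1]]]'>/dev/null; python3 q.py
```

```text
M [-0.087  0.138  0.1  ] q6 1.721 F [-0.2 -0.9  5.1]
```

```bash

python3 -m pendant '[[[0,0,0.03,0,0,0.001,1]]]'>/dev/null; python3 q.py
```

```text
M [-0.078  0.172  0.146] q6 1.751 F [-0.1 -0.5  4.8]
```

Turned about 6.49, so the tap is near 6.37. I'll go on in single small steps.

```bash

python3 -m pendant '[[[0,0,0.03,0,0,0.001,1]]]'>/dev/null; python3 q.py
python3 -m pendant '[[[0,0,0.02,0,0,0.001,1]]]'>/dev/null; python3 q.py
```

```text
M [0.006 0.151 0.088] q6 1.781 F [-1.   0.   5.7]
M [-0.032  0.182  0.137] q6 1.8 F [ 0.4 -0.8  4.9]
```

```bash

python3 -m pendant '[[[0,0,0.02,0,0,0.001,1]]]'>/dev/null; python3 q.py
```

```text
M [-0.139  0.206  0.149] q6 1.82 F [-0.9 -0.4  5.6]
```

```bash

python3 -m pendant '[[[0,0,0.02,0,0,0.001,1]]]'>/dev/null; python3 q.py
```

```text
M [-0.103  0.184  0.101] q6 1.84 F [-1.1 -0.9  4.8]
```

```bash

python3 -m pendant '[[[0,0,0.02,0,0,0.001,1]]]'>/dev/null; python3 q.py
```

```text
M [-0.108  0.19   0.136] q6 1.86 F [-0.1  0.2  5.7]
```

```bash

python3 -m pendant '[[[0,0,0.02,0,0,0.001,1]]]'>/dev/null; python3 q.py
```

```text
M [-0.122  0.13   0.099] q6 1.88 F [-0.7 -1.2  5.9]
```

```bash

python3 -m pendant '[[[0,0,0.02,0,0,0.001,1]]]'>/dev/null; python3 q.py
```

```text
M [-0.12   0.199  0.167] q6 1.9 F [-0.6 -1.2  6. ]
```

```bash

python3 -m pendant '[[[0,0,0.02,0,0,0.001,1]]]'>/dev/null; python3 q.py
```

```text
M [-0.04   0.216  0.158] q6 1.92 F [-1.2 -0.7  5.1]
```

```bash

python3 -m pendant '[[[0,0,0.02,0,0,0.001,1]]]'>/dev/null; python3 q.py
```

```text
M [-0.078  0.276  0.19 ] q6 1.94 F [-0.7 -0.5  5.1]
```

```bash

python3 -m pendant '[[[0,0,0.02,0,0,0.001,1]]]'>/dev/null; python3 q.py
```

```text
M [-0.063  0.247  0.155] q6 1.96 F [-0.7 -0.7  5.9]
```

```bash

python3 -m pendant '[[[0,0,0.02,0,0,0.001,1]]]'>/dev/null; python3 q.py
```

```text
M [-0.083  0.132  0.135] q6 1.98 F [-0.5 -0.5  4.9]
```

```bash

python3 -m pendant '[[[0,0,0.02,0,0,0,1]]]'>/dev/null; python3 q.py
```

```text
M [-0.15   0.152  0.269] q6 2.0 F [-0.5  0.3  4.6]
```

```bash

python3 -m pendant '[[[0,0,0.02,0,0,0,1]]]'>/dev/null; python3 q.py
```

```text
M [-0.098  0.174  0.309] q6 2.02 F [-0.5 -0.5  6.1]
```

```bash

python3 -m pendant '[[[0,0,0.02,0,0,0,1]]]'>/dev/null; python3 q.py
```

```text
M [-0.181  0.208  0.442] q6 2.04 F [-0.2 -0.6  4.8]
```

The moment climbs 0.27, 0.31, 0.44, which is the bottom. I'll ease off the wind-up, release and rise.

```bash

python3 -m pendant '[[[0,0,-0.04,0,0,-0.03,1],[0,0,0,0,0,0,1]]]'>/dev/null; python3 q.py
python3 -m pendant '[[[0,0,0,0,0,0,-1],[0,0,0,0,0,0,-1],[0,0,0,0,0,0,-1],[0,0,0,0,0,0,-1],[0,0,0,0,0,0,-1],[0,0,0,0,0,0,-1],[0,0,0,0,0,0,-1]]]'
python3 -m pendant '[[[0,0,0,0,0,-1,-1],[0,0,0,0,0,-2,-1],[0,0,0,0,0,-2,-1],[0,0,0,0,0,-3,-1],[0,0,0,0,0,-2,-1],[0,0,0,0,0,0,-1],[0,0,0,0,0,0,-1]]]'
python3 - <<'E'
from h import *
o=r.get_obs();c=r.read_camera("wrist");s=r.read_camera("scene")
print(np.round(o["ee_pos"],1))
cv2.imwrite("pics/end.png",np.hstack([c["color"][60:460,120:520],cv2.resize(s["color"][220:320,330:430],(400,400),interpolation=cv2.INTER_CUBIC)])[:,:,::-1])
E
```

```text
M [-0.175  0.083  0.082] q6 1.999 F [-0.1 -0.9  3. ]
t: 27.4
ee_pos: [543.1, 48.9, 120.9]
tcp_rot: [[0.333, 0.943, -0.0], [0.943, -0.333, 0.0], [-0.0, -0.0, -1.0]]
ft_force: [0.7, -0.0, -0.0]
width: 85.4
gripper_force: 0.0
t: 28.1
ee_pos: [543.5, 48.9, 221.4]
tcp_rot: [[0.333, 0.943, 0.001], [0.943, -0.333, 0.0], [0.001, 0.001, -1.0]]
ft_force: [-0.6, 0.0, 0.0]
width: 85.2
gripper_force: 0.0
[543.5  48.9 221.4]
```

View pics/end.png

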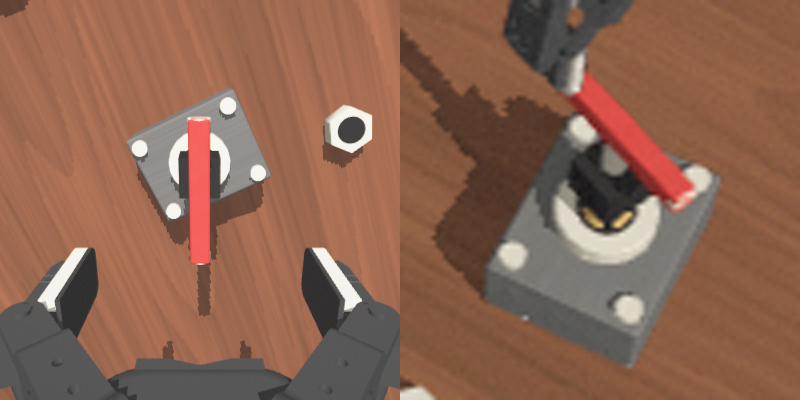

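The wrench stands upright and seated on the tap, with the gripper clear above it.

```bash
python3 -c "
from plant import r;print(r.sign_off())"
```

```text
the job is handed in; nothing more can be done
None
```

The tap was worked forward and back as asked and felt to meet the bottom of its hole, with the tap at about 6.6 rad by my estimate from the wrist joint. The wrench was left standing seated on it with the gripper clear, and the job is handed in; no verdict came back.

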